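# Line up the soldering supplies by height

### The job

Tidy the four supplies onto the row of round mats on the plywood board, lined up by height: the tallest on the red mat at the end of the row, then each next lower one on the next mat, so that the lowest stands on the far end mat. Stand each upright in the middle of its own mat, and leave the pliers and wire strippers where they lie. The supplies are the white jar, the mint-green block, the solder spool and the flat tin standing beside the board.

Things in the scene. Friction and masses are not known exactly. Their poses are not given: they have to be found in the camera images.
- jar: white cylindrical screw-top jar with a white lid that does not come off, the tallest of the four supplies: 126 mm high, body 68 mm across up to 110 mm height, lid 70 mm across above that; about 0.12 kg. Take it near the top, so that the hand clears the lid. Origin: centre of its underside; z up. Loose, standing upright on the bench at the start.
- mint: plain mint-green painted transformer block, second tallest: 70 mm high, 50 mm along its x, 60 mm along its y; about 0.3 kg. Origin: centre of its underside; z up. Loose, standing upright on the bench at the start.
- spool: light grey spool of solder wire, third tallest: 52 mm high, flanges 47 mm across, slightly waisted to 40 mm between them; stands on one flange; about 0.45 kg. Origin: centre of its underside; z up. Loose, standing upright on the bench at the start.
- tin: flat round white tin with a red patch on its lid, the lowest: 22 mm high, 51 mm across; about 0.05 kg. (A similar tin at the far left edge of the bench, out of reach, is part of the room.) Origin: centre of its underside; z up. Loose, standing upright on the bench at the start.
- mat_red: red round mat, 80 mm across and 2 mm thick, at one end (either end) of the row of four mats 90 mm apart on the plywood board (390 x 94 x 12 mm, fixed to the bench). The top face is 14 mm above the bench. Origin: centre of its underside, 2 mm below its top face, 12 mm above the bench; z up. Fixed.
- mat_mid_a: black round mat, 80 mm across and 2 mm thick, one of the two middle mats of the row; which of them is next to the red mat varies. The top face is 14 mm above the bench. Origin: centre of its underside, 2 mm below its top face, 12 mm above the bench; z up. Fixed.
- mat_mid_b: black round mat, 80 mm across and 2 mm thick, the other of the two middle mats of the row. The top face is 14 mm above the bench. Origin: centre of its underside, 2 mm below its top face, 12 mm above the bench; z up. Fixed.
- mat_end: black round mat, 80 mm across and 2 mm thick, at the other end of the row from the red mat. Behind the board a shelf overhangs the bench from x = 0.63 m on, 0.34 m up: keep wrist and hand clear of it. The top face is 14 mm above the bench. Origin: centre of its underside, 2 mm below its top face, 12 mm above the bench; z up. Fixed.
- pliers: grey slim pliers, 137 x 29 x 12 mm, bystander. The closed tool lies flat on the bench behind the board; leave it alone. Origin: middle of its underside; y along its length.
- strippers: wire strippers with yellow handles, 132 x 31 x 12 mm, bystander. The closed tool lies flat on the bench behind the board; leave it alone. Origin: middle of its underside; y along its length.
Things that resemble listed ones, but are neither listed nor needed, are in the scene too. Leave any blue or purple look-alike of the jar alone.

How it is judged:
At the end, for the whole second after the job is handed in: Jar on the red mat, mint block on the mat next to it, spool on the third, tin on the last mat, at the other end from the red one; each centre within 15 mm of its mat's centre horizontally, standing on the mat (underside within 5 mm of its top), tilted less than 0.1 rad, at rest (horizontal distance between jar and mat_red below 0.015 m and horizontal distance between tin and mat_end below 0.015 m and ((horizontal distance between mat_red and mat_mid_a below 0.135 m and horizontal distance between mint and mat_mid_a below 0.015 m and horizontal distance between spool and mat_mid_b below 0.015 m) or (horizontal distance between mat_red and mat_mid_b below 0.135 m and horizontal distance between mint and mat_mid_b below 0.015 m and horizontal distance between spool and mat_mid_a below 0.015 m)) and angle between each of jar, mint, spool, tin's own z axis and vertical below 0.1 rad and height (world z) of jar between 0.009 and 0.019 m and linear speed of each of jar, mint, spool, tin below 0.02 m/s and angular speed of each of jar, mint, spool, tin below 0.2 rad/s and height (world z) of mint between 0.009 and 0.019 m and height (world z) of spool between 0.009 and 0.019 m and height (world z) of tin between 0.009 and 0.019 m); the robot touches nothing.
It fails at once if the pliers moved by more than 20 mm (distance of pliers from where it was at the start of the episode above 0.02 m).
It fails at once if the strippers moved by more than 20 mm (distance of strippers from where it was at the start of the episode above 0.02 m).
It also fails if it takes over 112 s, if anything falls off the work surface, if the arm or the gripper's body presses on something with over 40 N, if the wrist force passes 120 N, or if a joint passes its speed limit or range.

### The arm

A 7-joint arm with a two-finger parallel gripper is mounted at the origin on a cart in front of the work surface, level with it; the furniture and walls round the work are solid. World frame = base frame: x ahead of the robot, y to its left, z up, the work surface at z = 0. Lengths are in m, angles in rad, forces in N, time in s.
With the tool pointing down it reaches from about 0.4 to 0.85 m from the base axis. Payload 10.4 kg.
Tool frame: the origin (TCP) lies on the centre line of the jaws, within the pads' length; the fingertips stand 11 mm ahead of it and the grasp point (between the pads) lies 8 mm behind it (tip_reach is the distance from the TCP to the fingertips, in m); z points along the fingers, y is the line along which they close (so a half turn about z gives the same grasp; the last joint's range is limited). The gripper opens to 85 mm and grips with 20 to 120 N. Pads are 22 mm wide; open, the fingers measure 114 mm over their backs; the gripper's body (76 mm by 85 mm) begins 54 mm behind the grasp point. The pads swing forward as they close: fully open they stand 13 mm farther back than shut.
Start: joints at [1.109, 0.332, -0.065, 1.46, 0.022, 1.35, -0.088], TCP at [0.266, -0.566, 0.242] pointing down, gripper open.
Joint ranges: [-2.6, 2.6], [-0.5, 2.12], [-1.47, 1.34], [0.16, 2.42], [-1.27, 4.41], [0.06, 2.06], [-2.6, 2.6]. Speed limits (rad/s): [2.22, 2.22, 2.79, 2.79, 3.14, 3.14, 3.14].

### API

Orientations are given as a unit quaternion [x, y, z, w].
In Python, from workcell import get_obs, camera, hand_in, tip_reach gives the robot as it stands. The module is installed in compiled form; this text tells all that it offers.
- The arm moves only by the tool move_arm, never from a script. Its argument "plan" is a list of rows, each an object with "delta_pos": the shift along the tool's x, y, z in a scale on which 1.0 is 1 m, a list of three; "turn": the turn, a rotation vector about the tool's x, y, z in a scale on which 1.0 is 2 pi rad, a list of three; "fingers": the closure, from 0 (fully open) to 1 (shut). A call has 1 to 12 rows; each row is the pose to reach, as a shift and turn from the pose commanded when the call began, along the tool's axes at that moment; what a row does not reach only later rows make up. A row lasts 1/8 s, in which the tool goes at most 62.5 mm and 10.7 degrees, less where a joint would pass 70% of its speed; a pose out of reach is approached as far as the arm can. Shift and turn numbers lie between -1 and 1, and a call with a number outside is refused. A call with a gripper value outside its range is refused whole. The fingers move at their own pace and stop on an object; "force" is the grip in N (left out, the last holds). Time passes only in rows, so rows that repeat a pose let the fingers close. It gives the time, the measured TCP pose, the force, the opening and the grip force at its end, in the units of the state.
- get_obs(): the state, without advancing time (a new reading comes with each control period).
- camera(name): name is "side" or "top"; returns a dict with "color" (384x512x3 uint8, red, green, blue), "range_z" (384x512 float32, m along the optical axis (not along the pixel's ray), 0 where there is no reading), "fx", "fy", "cx", "cy" (pixels), "R" (3x3) and "t" (3): a world point X has camera coordinates R X + t. Camera axes: x right, y down, z forward; pixel columns grow to the right and rows downward; lengths in m; the calibration is good to about 2 mm. A picture is of the moment at which its call begins.
- hand_in(): hands the job in; it is judged then, once.
The state is a dict: "clock": time; "joint_pos": joint angles; "joint_velocities": joint speeds; "tau": joint torques, N m; "position": TCP position; "ee_rot": TCP orientation; "ft_force": force on the tool from outside, world axes, zero at the start; "torque": the same for the moment, N m; "grip_width": opening from 0.0 (shut) to 1.0 (fully open); "grasp_force": force on a finger pad.
Only numpy, scipy, OpenCV 4.12 (cv2) and the standard library are available. Lean on these libraries where they do the work, as an engineer would, in place of code of your own. Each camera call takes 0.05 s, during which the arm holds its last target. There are 200 camera calls.

## Working session

There is one attempt and no reset: what is moved stays moved. The work goes in short steps, Python scripts to look and compute and a tool call to move; the robot and the scene stay as the last step left them, time stands still between calls to the robot, and variables do not carry over. Pictures are saved under pics/ and viewed, at most 14 in all, crops included, and the job is handed in when it is done.

Besides the shell and the picture viewer there is one more tool, called in YAML: its name, and indented under it one key for each argument. move_arm: Moves the arm, as the interface text tells. Its arguments: {"type":"object","properties":{"plan":{"type":"array","items":{"type":"object","properties":{"delta_pos":{"type":"array","items":{"type":"number"}},"turn":{"type":"array","items":{"type":"number"}},"fingers":{"type":"number"}}}},"force":{"type":"number"}},"required":["plan"]}

```bash
mkdir -p pics; cat > h.py <<'E'
import numpy as np,cv2
from workcell import get_obs,camera
def pts(c):
    z=c["range_z"];v,u=np.mgrid[:z.shape[0],:z.shape[1]]
    P=np.stack([(u-c["cx"])/c["fx"]*z,(v-c["cy"])/c["fy"]*z,z],-1)
    W=(P-np.array(c["t"]))@np.array(c["R"]); W[z==0]=np.nan
    return W
E
python3 - <<'E'
from h import *
for n in("top","side"):
    c=camera(n);cv2.imwrite(f"pics/{n}0.png",cv2.resize(c["color"][:,:,::-1],(768,576)));np.savez(f"{n}0.npz",**c)
    print(n,c["R"],c["t"],c["fx"])
o=get_obs();print(o)
from workcell import tip_reach;print(tip_reach)
E
```

```text
top [[ 0.0202666  -0.99965997  0.01640778]
 [-0.99589954 -0.02163214 -0.08784162]
 [ 0.08816668 -0.01456025 -0.99599931]] [-0.00191247  0.4810289   1.29196804] 462.5610222510233
side [[-0.97165406 -0.23623124 -0.00912025]
 [-0.10864643  0.48047689 -0.87025164]
 [ 0.20996269 -0.84459266 -0.492523  ]] [0.5035898  0.08803368 1.56266471] 482.50058819213046
{'clock': 0.1, 'joint_pos': array([ 1.10937519,  0.33278474, -0.06471304,  1.46090253,  0.02161111,
        1.34990883, -0.08849571]), 'joint_velocities': array([-0.0004811 , -0.00036972, -0.0001114 , -0.00129578,  0.00070775,
       -0.00012119, -0.00060032]), 'tau': array([ 1.59499956e-03, -6.26743841e+01,  4.93619288e-02, -3.92425919e+01,
        1.63466355e-02,  7.01123980e-03,  2.92342747e-05]), 'position': array([ 0.26539912, -0.56547108,  0.24158889]), 'ee_rot': array([ 9.76021433e-01,  2.17673459e-01, -1.75473936e-04, -6.29733641e-04]), 'ft_force': array([ 0.49501834,  0.40349398, -0.22519647]), 'torque': array([-0.02975255, -0.04648796,  0.0159288 ]), 'grasp_force': 0.0, 'grip_width': 1.0029573952423718}
0.011
```

View pics/top0.png

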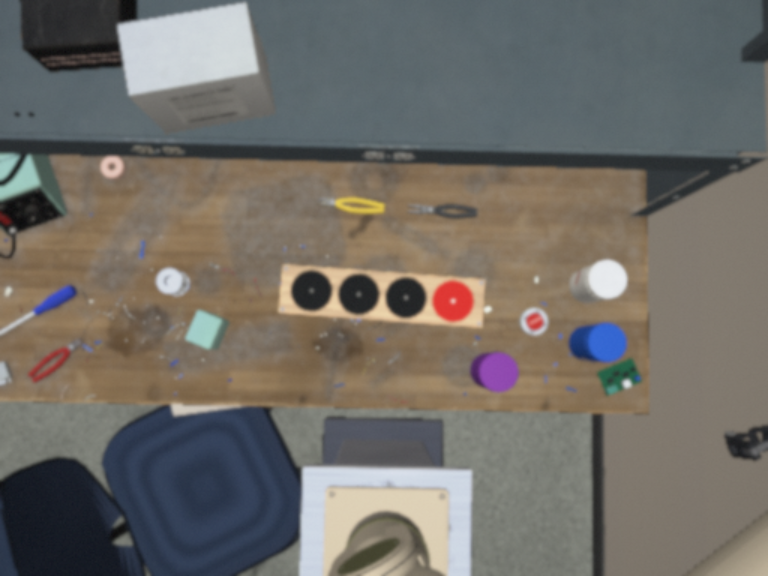

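View pics/side0.png

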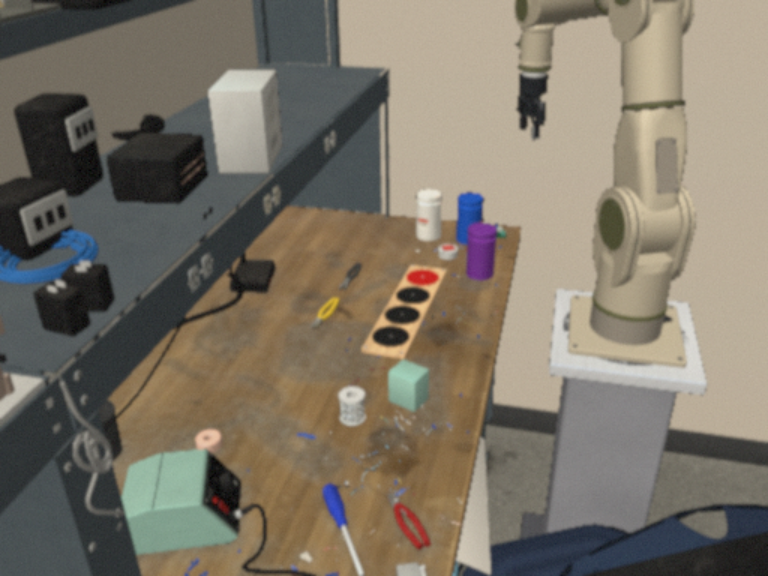

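The top view (768x576) shows these candidates:
- **Jar:** white at (605,280). The blue one at (600,342) and the purple one at (495,371) are look-alikes, ruled out by colour.
- **Tin:** white with a red patch at (534,321), beside the board.
- **Mint block:** (206,330). The mint-green item at (30,195) is a large bench unit, not the block.
- **Spool:** grey at (172,281). The pink roll at (112,167) is not it.
- **Mats:** from the red one at (453,300) to the end one at (311,290).

I'll measure these and confirm them in one enlarged crop.

```bash
cat > meas.py <<'E'
from h import *
def blob(c,W,u,v,r,zlo,zhi,full=False):
    u,v=int(u/1.5),int(v/1.5)
    m=np.zeros(W.shape[:2],bool);m[max(0,v-r):v+r,max(0,u-r):u+r]=1
    m&=(W[...,2]>zlo)&(W[...,2]<zhi)
    n,l,s,_=cv2.connectedComponentsWithStats(m.astype(np.uint8))
    if n<2:return None
    k=1+s[1:,4].argmax();P=W[l==k]
    (cx,cy),rad=cv2.minEnclosingCircle(P[:,:2].astype(np.float32))
    return dict(mean=P.mean(0).round(4),circ=np.round([cx,cy,rad],4),rect=cv2.minAreaRect(P[:,:2].astype(np.float32)),n=len(P),ext=np.round(np.r_[P.min(0),P.max(0)],3))
E
python3 - <<'E'
from meas import *
c=dict(np.load("top0.npz"));W=pts(c)
for n,u,v,r,a,b in[("jar",605,280,30,.115,.135),("tin",534,321,16,.012,.03),("mint",206,330,22,.06,.08),("spool",172,281,20,.042,.06),("board",382,296,80,.008,.018)]:
    print(n,blob(c,W,u,v,r,a,b))
hsv=cv2.cvtColor(c["color"],cv2.COLOR_RGB2HSV);mz=(W[...,2]>.005)&(W[...,2]<.02)
red=((hsv[...,0]<8)|(hsv[...,0]>172))&(hsv[...,1]>150)
blk=hsv[...,2]<70
for n,m,x in[("red",red,453),("b1",blk,405),("b2",blk,358),("b3",blk,311)]:
    q=np.zeros_like(m);q[180:216,int(x/1.5)-16:int(x/1.5)+17]=1
    m=cv2.morphologyEx((m&q).astype(np.uint8),cv2.MORPH_CLOSE,np.ones((5,5)))
    nn,l,s,cc=cv2.connectedComponentsWithStats(m);k=1+s[1:,4].argmax()
    P=W[(l==k)];print(n,np.nanmean(P,0).round(4),s[k])
im=c["color"][100:270,80:440,::-1];cv2.imwrite("pics/crop.png",cv2.resize(im,(792,374),interpolation=cv2.INTER_CUBIC))
E
```

```text
jar {'mean': array([ 0.5026, -0.3746,  0.1246]), 'circ': array([ 0.503 , -0.376 ,  0.0351]), 'rect': ((0.5026815533638, -0.3748999238014221), (0.06680193543434143, 0.06675742566585541), 0.050122201442718506), 'n': 549, 'ext': array([ 0.469, -0.408,  0.115,  0.536, -0.342,  0.132])}
tin {'mean': array([ 0.4313, -0.2703,  0.0216]), 'circ': array([ 0.4315, -0.2714,  0.0261]), 'rect': ((0.4313233196735382, -0.27122893929481506), (0.04851445183157921, 0.051616743206977844), 0.8249630928039551), 'n': 266, 'ext': array([ 0.407, -0.297,  0.013,  0.456, -0.245,  0.029])}
mint {'mean': array([0.4014, 0.3388, 0.0694]), 'circ': array([0.4014, 0.339 , 0.037 ]), 'rect': ((0.4019874930381775, 0.3402194380760193), (0.05205581709742546, 0.05993867293000221), 68.6120834350586), 'n': 412, 'ext': array([0.366, 0.307, 0.061, 0.437, 0.372, 0.076])}
spool {'mean': array([0.4908, 0.4107, 0.0513]), 'circ': array([0.4916, 0.4107, 0.0243]), 'rect': ((0.4915640950202942, 0.4101562798023224), (0.0449419841170311, 0.04514272138476372), 4.690107822418213), 'n': 209, 'ext': array([0.469, 0.387, 0.042, 0.514, 0.433, 0.059])}
board {'mean': array([0.4739, 0.0181, 0.0128]), 'circ': array([0.4747, 0.018 , 0.1984]), 'rect': ((0.4741363227367401, 0.017944201827049255), (0.3892272114753723, 0.09440118819475174), 87.05591583251953), 'n': 4062, 'ext': array([ 0.419, -0.178,  0.008,  0.53 ,  0.214,  0.018])}
red [ 0.4659 -0.1161  0.0136] [289 188  26  26 543]
b1 [ 0.4709 -0.0261  0.0134] [258 186  25  25 480]
b2 [0.4756 0.0637 0.0137] [227 184  25  25 481]
b3 [0.48   0.1536 0.0136] [195 182  25  24 475]
```

View pics/crop.png

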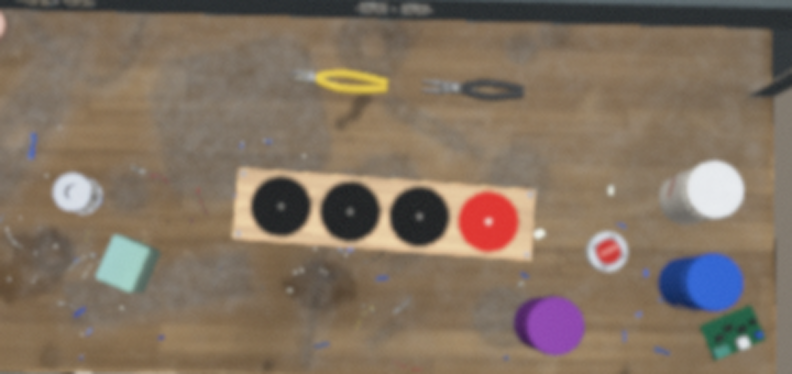

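The crop confirms the white jar (715,188), the red-patch tin (608,251), the mint block (127,262), the spool (73,192) and the mats, with the red one at (488,221). The measured heights and diameters match those given. Next I'll locate the look-alikes for clearance and compute the first move.

```bash
cat > go.py <<'E'
import sys,numpy as np
from scipy.spatial.transform import Rotation as Ro
from workcell import get_obs
o=get_obs();R=Ro.from_quat(o["ee_rot"]);p=o["position"]
psi=np.arctan2(*R.as_matrix()[[1,0],0])
print("t",round(o["clock"],1),"pos",p.round(4),"psi",round(psi,3),"z",R.as_matrix()[:,2].round(3),"F",o["ft_force"].round(1),"w",round(o["grip_width"],3),"gf",round(o["grasp_force"],1),"j",o["joint_pos"].round(2))
for a in sys.argv[1:]:
    x,y,z,ps=map(float,a.split(","))
    T=Ro.from_euler("z",ps)*Ro.from_quat([1,0,0,0])
    print(a,"d",R.inv().apply(np.array([x,y,z])-p).round(4),"turn",(R.inv()*T).as_rotvec().round(3))
E
python3 - <<'E'
from meas import *
c=dict(np.load("top0.npz"));W=pts(c)
for n,u,v in[("blue",610,342),("purple",497,371)]:print(n,blob(c,W,u,v,22,.1,.16))
E
python3 go.py .503,-.375,.242,.3 .503,-.375,.098,.3
```

```text
blue {'mean': array([ 0.3921, -0.3716,  0.1239]), 'circ': array([ 0.3919, -0.374 ,  0.0354]), 'rect': ((0.3922508955001831, -0.37309491634368896), (0.0654437467455864, 0.06847069412469864), 1.3651095628738403), 'n': 593, 'ext': array([ 0.359, -0.408,  0.1  ,  0.425, -0.339,  0.132])}
purple {'mean': array([ 0.337 , -0.1843,  0.1246]), 'circ': array([ 0.3371, -0.1851,  0.0348]), 'rect': ((0.3375534117221832, -0.185139000415802), (0.06729160994291306, 0.06764082610607147), 5.7712016105651855), 'n': 573, 'ext': array([ 0.304, -0.219,  0.101,  0.371, -0.151,  0.132])}
t 0.1 pos [ 0.2654 -0.5655  0.2416] psi 0.439 z [-0.001  0.001 -1.   ] F [ 0.5  0.4 -0.2] w 1.003 gf 0.0 j [ 1.11  0.33 -0.06  1.46  0.02  1.35 -0.09]
.503,-.375,.242,.3 d [ 0.296  -0.0715 -0.0003] turn [-0.001  0.     0.139]
.503,-.375,.098,.3 d [ 0.296  -0.0713  0.1437] turn [-0.001  0.     0.139]
```

Units first: turns go in shares of 2 pi rad. So 0.139 rad / 6.2832 = 0.0221.

move_arm:
  plan:
    - {"delta_pos": [0.06,-0.014,0],"turn": [0,0,0.0064],"fingers": 0}
    - {"delta_pos": [0.12,-0.029,0],"turn": [0,0,0.0127],"fingers": 0}
    - {"delta_pos": [0.18,-0.043,0],"turn": [0,0,0.0191],"fingers": 0}
    - {"delta_pos": [0.24,-0.058,0],"turn": [0,0,0.0221],"fingers": 0}
    - {"delta_pos": [0.296,-0.0715,0],"turn": [0,0,0.0221],"fingers": 0}
    - {"delta_pos": [0.296,-0.0715,0],"turn": [0,0,0.0221],"fingers": 0}
    - {"delta_pos": [0.296,-0.0715,0],"turn": [0,0,0.0221],"fingers": 0}
    - {"delta_pos": [0.296,-0.0715,0.03],"turn": [0,0,0.0221],"fingers": 0}
    - {"delta_pos": [0.296,-0.0715,0.06],"turn": [0,0,0.0221],"fingers": 0}
    - {"delta_pos": [0.296,-0.0715,0.08],"turn": [0,0,0.0221],"fingers": 0}
    - {"delta_pos": [0.296,-0.0715,0.08],"turn": [0,0,0.0221],"fingers": 0}
  force: 40

```text
clock: 1.48
position: [0.501, -0.3763, 0.1607]
ee_rot: [0.989, 0.148, -0.001, -0.001]
ft_force: [-0.1, -0.4, 0.9]
grip_width: 1.005
grasp_force: 0.0
```

```bash
python3 go.py .503,-.375,.098,.3
```

```text
t 1.5 pos [ 0.501  -0.3763  0.1607] psi 0.297 z [-0.003  0.001 -1.   ] F [-0.1 -0.4  0.9] w 1.005 gf 0.0 j [ 0.73  0.4  -0.2   1.55  0.08  1.2  -0.76]
.503,-.375,.098,.3 d [ 0.0025 -0.0005  0.0627] turn [-0.002  0.003 -0.003]
```

move_arm:
  plan:
    - {"delta_pos": [0.002,0,0.02],"turn": [0,0,0],"fingers": 0}
    - {"delta_pos": [0.002,0,0.04],"turn": [0,0,0],"fingers": 0}
    - {"delta_pos": [0.002,0,0.055],"turn": [0,0,0],"fingers": 0}
    - {"delta_pos": [0.002,0,0.063],"turn": [0,0,0],"fingers": 0}
    - {"delta_pos": [0.002,0,0.063],"turn": [0,0,0],"fingers": 0}
    - {"delta_pos": [0.002,0,0.063],"turn": [0,0,0],"fingers": 0.5}
    - {"delta_pos": [0.002,0,0.063],"turn": [0,0,0],"fingers": 0.5}
    - {"delta_pos": [0.002,0,0.063],"turn": [0,0,0],"fingers": 0.5}
    - {"delta_pos": [0.002,0,0.063],"turn": [0,0,0],"fingers": 0.5}
    - {"delta_pos": [0.002,0,0.063],"turn": [0,0,0],"fingers": 0.5}
  force: 40

```text
clock: 2.72
position: [0.5056, -0.3751, 0.1003]
ee_rot: [0.989, 0.149, 0.001, 0.001]
ft_force: [-0.3, -0.8, 6.1]
grip_width: 0.808
grasp_force: 45.5
```

```bash
python3 go.py .503,-.375,.2,.3 .466,-.116,.2,1.57
```

```text
t 2.7 pos [ 0.5056 -0.3751  0.1003] psi 0.3 z [ 0.001 -0.001 -1.   ] F [-0.3 -0.8  6.1] w 0.808 gf 45.5 j [ 0.72  0.46 -0.2   1.6   0.1   1.09 -0.77]
.503,-.375,.2,.3 d [-0.0023 -0.0007 -0.0997] turn [ 0.001 -0.001 -0.   ]
.466,-.116,.2,1.57 d [ 0.0388 -0.2591 -0.1   ] turn [ 0.002 -0.    -1.27 ]
```

To row units: -1.27 rad / 6.2832 = -0.2021.

move_arm:
  plan:
    - {"delta_pos": [0,0,-0.03],"turn": [0,0,0],"fingers": 0.5}
    - {"delta_pos": [0,0,-0.065],"turn": [0,0,0],"fingers": 0.5}
    - {"delta_pos": [0,0,-0.1],"turn": [0,0,0],"fingers": 0.5}
    - {"delta_pos": [0.006,-0.04,-0.1],"turn": [0,0,-0.0271],"fingers": 0.5}
    - {"delta_pos": [0.012,-0.08,-0.1],"turn": [0,0,-0.0541],"fingers": 0.5}
    - {"delta_pos": [0.018,-0.12,-0.1],"turn": [0,0,-0.0812],"fingers": 0.5}
    - {"delta_pos": [0.024,-0.16,-0.1],"turn": [0,0,-0.1082],"fingers": 0.5}
    - {"delta_pos": [0.03,-0.2,-0.1],"turn": [0,0,-0.1353],"fingers": 0.5}
    - {"delta_pos": [0.036,-0.235,-0.1],"turn": [0,0,-0.1623],"fingers": 0.5}
    - {"delta_pos": [0.0385,-0.259,-0.1],"turn": [0,0,-0.1894],"fingers": 0.5}
    - {"delta_pos": [0.0385,-0.259,-0.1],"turn": [0,0,-0.2021],"fingers": 0.5}
    - {"delta_pos": [0.0385,-0.259,-0.1],"turn": [0,0,-0.2021],"fingers": 0.5}

```text
clock: 4.22
position: [0.4651, -0.1158, 0.1992]
ee_rot: [0.708, 0.707, -0.0, 0.0]
ft_force: [-0.3, -0.7, -1.9]
grip_width: 0.808
grasp_force: 45.9
```

```bash
python3 go.py .466,-.116,.115,1.57; python3 - <<'E'
from h import *
c=camera("side");cv2.imwrite("pics/s1.png",cv2.resize(c["color"][60:220,220:460,::-1],(720,480),interpolation=cv2.INTER_CUBIC))
E
```

```text
t 4.2 pos [ 0.4651 -0.1158  0.1992] psi 1.57 z [-0. -0. -1.] F [-0.3 -0.7 -1.9] w 0.808 gf 45.9 j [ 0.63  0.07 -0.49  1.87  0.04  1.21  0.12]
.466,-.116,.115,1.57 d [-0.0001  0.0009  0.0842] turn [-0.  0. -0.]
```

View pics/s1.png

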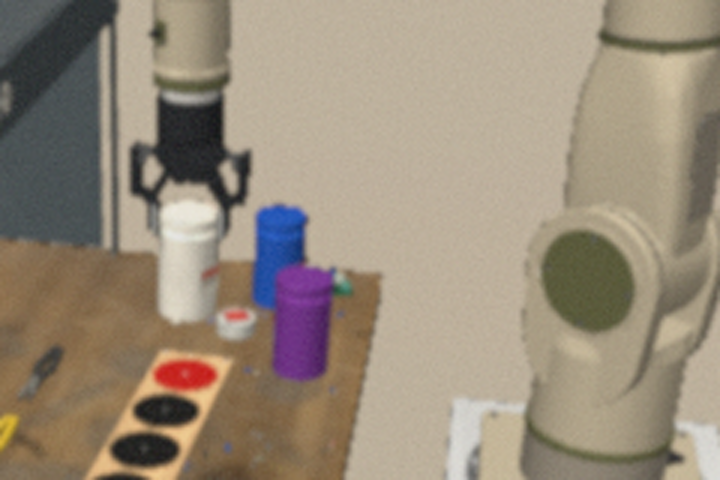

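The jar hangs upright in the gripper (190,260), above and clear of the red mat (185,375). Now I'll lower it.

move_arm:
  plan:
    - {"delta_pos": [0,0.001,0.025],"turn": [0,0,0],"fingers": 0.5}
    - {"delta_pos": [0,0.001,0.05],"turn": [0,0,0],"fingers": 0.5}
    - {"delta_pos": [0,0.001,0.07],"turn": [0,0,0],"fingers": 0.5}
    - {"delta_pos": [0,0.001,0.078],"turn": [0,0,0],"fingers": 0.5}
    - {"delta_pos": [0,0.001,0.081],"turn": [0,0,0],"fingers": 0.5}
    - {"delta_pos": [0,0.001,0.083],"turn": [0,0,0],"fingers": 0.5}
    - {"delta_pos": [0,0.001,0.084],"turn": [0,0,0],"fingers": 0.5}
    - {"delta_pos": [0,0.001,0.084],"turn": [0,0,0],"fingers": 0.5}

```text
clock: 5.28
position: [0.4665, -0.116, 0.1156]
ee_rot: [0.708, 0.707, 0.0, 0.0]
ft_force: [-0.2, -0.7, -1.7]
grip_width: 0.811
grasp_force: 45.9
```

move_arm:
  plan:
    - {"delta_pos": [0,0,0.001],"turn": [0,0,0],"fingers": 0.5}
    - {"delta_pos": [0,0,0.002],"turn": [0,0,0],"fingers": 0.5}
    - {"delta_pos": [0,0,0.002],"turn": [0,0,0],"fingers": 0.5}

```text
clock: 5.65
position: [0.4668, -0.1161, 0.1142]
ee_rot: [0.707, 0.707, 0.0, 0.001]
ft_force: [-1.4, 0.6, 8.1]
grip_width: 0.8
grasp_force: 46.7
```

Contact. I'll release, go up and move towards the mint block.

move_arm:
  plan:
    - {"delta_pos": [0,0,0],"turn": [0,0,0],"fingers": 0}
    - {"delta_pos": [0,0,0],"turn": [0,0,0],"fingers": 0}
    - {"delta_pos": [0,0,0],"turn": [0,0,0],"fingers": 0}
    - {"delta_pos": [0,0,-0.01],"turn": [0,0,0],"fingers": 0}
    - {"delta_pos": [0,0,-0.04],"turn": [0,0,0],"fingers": 0}
    - {"delta_pos": [0,0,-0.08],"turn": [0,0,0],"fingers": 0}
    - {"delta_pos": [0,0,-0.12],"turn": [0,0,0],"fingers": 0}
    - {"delta_pos": [0.06,0,-0.12],"turn": [0,0,0],"fingers": 0}
    - {"delta_pos": [0.12,0,-0.12],"turn": [0,0,0],"fingers": 0}
    - {"delta_pos": [0.18,-0.02,-0.12],"turn": [0,0,0],"fingers": 0}
    - {"delta_pos": [0.24,-0.03,-0.12],"turn": [0,0,0],"fingers": 0}
    - {"delta_pos": [0.24,-0.03,-0.12],"turn": [0,0,0],"fingers": 0}

```text
clock: 7.15
position: [0.4354, 0.129, 0.2344]
ee_rot: [0.705, 0.71, 0.001, 0.0]
ft_force: [1.0, -0.6, 0.3]
grip_width: 0.999
grasp_force: 0.0
```

```bash
python3 - <<'E'
from meas import *
c=camera("top");W=pts(c);np.savez("t1.npz",**c)
print("jar",blob(c,W,455,295,30,.13,.15))
cv2.imwrite("pics/t1.png",cv2.resize(c["color"][140:270,80:380,::-1],(750,325),interpolation=cv2.INTER_CUBIC))
for n,u,v,r,a,b in[("mint",206,330,22,.06,.08)]:
    # orientation of the block from top-face corners and colour
    hsv=cv2.cvtColor(c["color"],cv2.COLOR_RGB2HSV)
    print(blob(c,W,u,v,r,a,b))
    m=(W[...,2]>.062)&(W[...,2]<.08);m[:195]=0;m[245:]=0;m[:,:115]=0;m[:,160:]=0
    P=W[m][:,:2]
    best=[]
    for th in np.arange(0,np.pi/2,np.pi/180):
        d=np.array([np.cos(th),np.sin(th)]);e=np.array([-d[1],d[0]])
        a_,b_=P@d,P@e
        best.append((np.ptp(a_)*np.ptp(b_),th,np.ptp(a_),np.ptp(b_),*( (a_.max()+a_.min())/2*d+(b_.max()+b_.min())/2*e)))
    for b_ in sorted(best)[:4]:print(np.round(b_,4))
E
python3 go.py
```

```text
jar {'mean': array([ 0.4686, -0.1177,  0.139 ]), 'circ': array([ 0.4689, -0.1177,  0.0348]), 'rect': ((0.4683149456977844, -0.11768670380115509), (0.06792009621858597, 0.06553727388381958), 0.5537262558937073), 'n': 549, 'ext': array([ 0.434, -0.15 ,  0.131,  0.502, -0.085,  0.146])}
{'mean': array([0.4018, 0.3386, 0.0692]), 'circ': array([0.4015, 0.3396, 0.037 ]), 'rect': ((0.40183237195014954, 0.33937549591064453), (0.049837131053209305, 0.06002571061253548), 69.32583618164062), 'n': 419, 'ext': array([0.366, 0.308, 0.06 , 0.437, 0.371, 0.076])}
[0.003  1.2043 0.05   0.06   0.4018 0.3393]
[0.003  1.2217 0.0501 0.0602 0.4018 0.3393]
[0.003  1.1868 0.0504 0.0597 0.4018 0.3392]
[0.003  1.2392 0.0504 0.0605 0.4017 0.3392]
t 7.2 pos [0.4362 0.126  0.2341] psi 1.574 z [ 0.001 -0.    -1.   ] F [ 0.1 -1.1 -0.4] w 1.002 gf 0.0 j [ 0.38 -0.01 -0.74  1.87 -0.    1.28 -0.36]
```

View pics/t1.png

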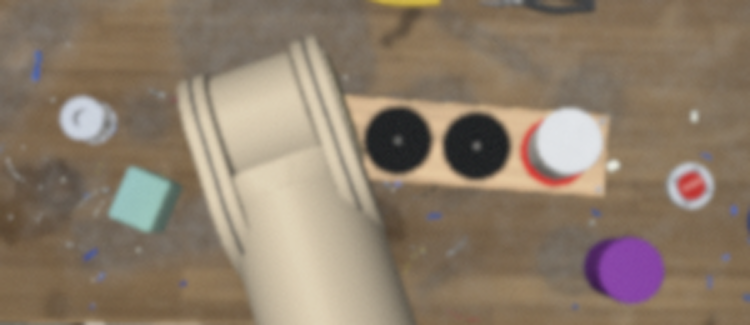

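The jar stands on the red mat, about 2.5 mm off centre. The mint block is at (145,200) in the crop, measured at (0.402, 0.339) with yaw 69°. I'll pick it with psi=1.21.

```bash
python3 go.py .402,.339,.234,1.21 .402,.339,.042,1.21
```

```text
t 7.2 pos [0.4362 0.126  0.2341] psi 1.574 z [ 0.001 -0.    -1.   ] F [ 0.1 -1.1 -0.4] w 1.002 gf 0.0 j [ 0.38 -0.01 -0.74  1.87 -0.    1.28 -0.36]
.402,.339,.234,1.21 d [ 0.2131 -0.0335 -0.    ] turn [0.001 0.    0.364]
.402,.339,.042,1.21 d [ 0.2131 -0.0337  0.192 ] turn [0.001 0.    0.364]
```

To row units: 0.364 rad / 6.2832 = 0.0579.

move_arm:
  plan:
    - {"delta_pos": [0.055,-0.01,0],"turn": [0,0,0.0159],"fingers": 0}
    - {"delta_pos": [0.11,-0.02,0],"turn": [0,0,0.0318],"fingers": 0}
    - {"delta_pos": [0.165,-0.03,0],"turn": [0,0,0.0477],"fingers": 0}
    - {"delta_pos": [0.213,-0.0335,0],"turn": [0,0,0.0579],"fingers": 0}
    - {"delta_pos": [0.213,-0.0335,0.03],"turn": [0,0,0.0579],"fingers": 0}
    - {"delta_pos": [0.213,-0.0335,0.07],"turn": [0,0,0.0579],"fingers": 0}
    - {"delta_pos": [0.213,-0.0335,0.1],"turn": [0,0,0.0579],"fingers": 0}
    - {"delta_pos": [0.213,-0.0335,0.12],"turn": [0,0,0.0579],"fingers": 0}
    - {"delta_pos": [0.213,-0.0335,0.12],"turn": [0,0,0.0579],"fingers": 0}

```text
clock: 8.32
position: [0.4034, 0.3361, 0.1124]
ee_rot: [0.824, 0.567, -0.001, 0.0]
ft_force: [0.7, 0.5, -0.3]
grip_width: 0.997
grasp_force: 0.0
```

```bash
python3 go.py .402,.339,.042,1.21
```

```text
t 8.3 pos [0.4034 0.3361 0.1124] psi 1.205 z [-0.002 -0.001 -1.   ] F [ 0.7  0.5 -0.3] w 0.997 gf 0.0 j [-0.02  0.36 -0.88  1.84  0.31  1.09 -1.39]
.402,.339,.042,1.21 d [ 0.0023 -0.0023  0.0704] turn [-0.001  0.002 -0.005]
```

move_arm:
  plan:
    - {"delta_pos": [0.002,-0.001,0.025],"turn": [0,0,0],"fingers": 0}
    - {"delta_pos": [0.002,-0.001,0.05],"turn": [0,0,0],"fingers": 0}
    - {"delta_pos": [0.002,-0.001,0.065],"turn": [0,0,0],"fingers": 0}
    - {"delta_pos": [0.002,-0.001,0.071],"turn": [0,0,0],"fingers": 0}
    - {"delta_pos": [0.002,-0.001,0.071],"turn": [0,0,0],"fingers": 0}
    - {"delta_pos": [0.002,-0.001,0.071],"turn": [0,0,0],"fingers": 0.6}
    - {"delta_pos": [0.002,-0.001,0.071],"turn": [0,0,0],"fingers": 0.6}
    - {"delta_pos": [0.002,-0.001,0.071],"turn": [0,0,0],"fingers": 0.6}
    - {"delta_pos": [0.002,-0.001,0.071],"turn": [0,0,0],"fingers": 0.6}
    - {"delta_pos": [0.002,-0.001,0.071],"turn": [0,0,0],"fingers": 0.6}
  force: 50

```text
clock: 9.57
position: [0.4034, 0.34, 0.0432]
ee_rot: [0.824, 0.567, 0.001, -0.0]
ft_force: [-1.3, -0.1, 6.1]
grip_width: 0.695
grasp_force: 55.6
```

```bash
python3 go.py .471,-.026,.15,1.57 .471,-.026,.056,1.57
```

```text
t 9.6 pos [0.4034 0.34   0.0432] psi 1.206 z [ 0.001  0.001 -1.   ] F [-1.3 -0.1  6.1] w 0.695 gf 55.6 j [-0.08  0.46 -0.83  1.89  0.41  0.97 -1.46]
.471,-.026,.15,1.57 d [-0.3176  0.1938 -0.107 ] turn [ 0.001 -0.001 -0.364]
.471,-.026,.056,1.57 d [-0.3177  0.1938 -0.013 ] turn [ 0.001 -0.001 -0.364]
```

To row units: -0.364 rad / 6.2832 = -0.0579.

move_arm:
  plan:
    - {"delta_pos": [0,0,-0.04],"turn": [0,0,0],"fingers": 0.6}
    - {"delta_pos": [0,0,-0.08],"turn": [0,0,0],"fingers": 0.6}
    - {"delta_pos": [-0.025,0.015,-0.107],"turn": [0,0,-0.0048],"fingers": 0.6}
    - {"delta_pos": [-0.065,0.04,-0.107],"turn": [0,0,-0.0127],"fingers": 0.6}
    - {"delta_pos": [-0.11,0.067,-0.107],"turn": [0,0,-0.0207],"fingers": 0.6}
    - {"delta_pos": [-0.155,0.095,-0.107],"turn": [0,0,-0.0286],"fingers": 0.6}
    - {"delta_pos": [-0.2,0.122,-0.107],"turn": [0,0,-0.0366],"fingers": 0.6}
    - {"delta_pos": [-0.245,0.149,-0.107],"turn": [0,0,-0.0446],"fingers": 0.6}
    - {"delta_pos": [-0.285,0.174,-0.107],"turn": [0,0,-0.0525],"fingers": 0.6}
    - {"delta_pos": [-0.31,0.189,-0.107],"turn": [0,0,-0.0579],"fingers": 0.6}
    - {"delta_pos": [-0.3176,0.1938,-0.107],"turn": [0,0,-0.0579],"fingers": 0.6}
    - {"delta_pos": [-0.3176,0.1938,-0.107],"turn": [0,0,-0.0579],"fingers": 0.6}

```text
clock: 11.08
position: [0.4705, -0.0262, 0.1492]
ee_rot: [0.708, 0.706, -0.0, -0.0]
ft_force: [-0.5, 1.3, -3.9]
grip_width: 0.698
grasp_force: 56.5
```

```bash
python3 go.py .471,-.026,.057,1.57
```

```text
t 11.1 pos [ 0.4705 -0.0262  0.1492] psi 1.569 z [-0.  0. -1.] F [-0.5  1.3 -3.9] w 0.698 gf 56.5 j [ 0.67  0.13 -0.74  1.94  0.1   1.11 -0.12]
.471,-.026,.057,1.57 d [0.0001 0.0005 0.0922] turn [-0.    -0.    -0.001]
```

move_arm:
  plan:
    - {"delta_pos": [0,0.0005,0.03],"turn": [0,0,0],"fingers": 0.6}
    - {"delta_pos": [0,0.0005,0.06],"turn": [0,0,0],"fingers": 0.6}
    - {"delta_pos": [0,0.0005,0.08],"turn": [0,0,0],"fingers": 0.6}
    - {"delta_pos": [0,0.0005,0.088],"turn": [0,0,0],"fingers": 0.6}
    - {"delta_pos": [0,0.0005,0.091],"turn": [0,0,0],"fingers": 0.6}
    - {"delta_pos": [0,0.0005,0.092],"turn": [0,0,0],"fingers": 0.6}
    - {"delta_pos": [0,0.0005,0.093],"turn": [0,0,0],"fingers": 0.6}
    - {"delta_pos": [0,0.0005,0.093],"turn": [0,0,0],"fingers": 0.6}

```text
clock: 12.08
position: [0.4718, -0.0265, 0.0572]
ee_rot: [0.708, 0.707, 0.0, 0.001]
ft_force: [-2.4, 0.2, 5.8]
grip_width: 0.697
grasp_force: 57.3
```

move_arm:
  plan:
    - {"delta_pos": [0,0,0],"turn": [0,0,0],"fingers": 0}
    - {"delta_pos": [0,0,0],"turn": [0,0,0],"fingers": 0}
    - {"delta_pos": [0,0,-0.005],"turn": [0,0,0],"fingers": 0}
    - {"delta_pos": [0,0,-0.03],"turn": [0,0,0],"fingers": 0}
    - {"delta_pos": [0,0,-0.08],"turn": [0,0,0],"fingers": 0}
    - {"delta_pos": [0.03,0,-0.12],"turn": [0,0,0],"fingers": 0}
    - {"delta_pos": [0.09,0,-0.12],"turn": [0,0,0],"fingers": 0}
    - {"delta_pos": [0.15,0,-0.12],"turn": [0,0,0],"fingers": 0}
    - {"delta_pos": [0.21,0,-0.12],"turn": [0,0,0],"fingers": 0}
    - {"delta_pos": [0.27,0.006,-0.12],"turn": [0,0,0],"fingers": 0}
    - {"delta_pos": [0.33,0.012,-0.12],"turn": [0,0,0],"fingers": 0}
    - {"delta_pos": [0.33,0.012,-0.12],"turn": [0,0,0],"fingers": 0}

```text
clock: 13.58
position: [0.4814, 0.3093, 0.1764]
ee_rot: [0.705, 0.71, 0.001, -0.002]
ft_force: [-0.4, 0.7, 0.1]
grip_width: 1.0
grasp_force: 0.0
```

```bash
python3 - <<'E'
from meas import *
c=camera("top");W=pts(c)
print("mint",blob(c,W,405,295,24,.075,.095))
print("spool",blob(c,W,172,281,20,.042,.06))
E
python3 go.py .491,.4105,.1,1.57 .491,.4105,.022,1.57
```

```text
mint {'mean': array([ 0.4717, -0.0265,  0.0832]), 'circ': array([ 0.4723, -0.0269,  0.0368]), 'rect': ((0.4721805155277252, -0.025784874334931374), (0.05776788666844368, 0.048867255449295044), 0.8634209632873535), 'n': 399, 'ext': array([ 0.443, -0.051,  0.076,  0.501, -0.002,  0.09 ])}
spool None
t 13.6 pos [0.4824 0.3062 0.1762] psi 1.574 z [-0.001  0.001 -1.   ] F [ 0.9 -1.   0.3] w 0.997 gf 0.0 j [ 0.1   0.4  -0.92  1.66  0.33  1.25 -0.88]
.491,.4105,.1,1.57 d [0.1042 0.0091 0.0763] turn [-0.001 -0.001  0.004]
.491,.4105,.022,1.57 d [0.1041 0.0092 0.1543] turn [-0.001 -0.001  0.004]
```

move_arm:
  plan:
    - {"delta_pos": [0.05,0.005,0],"turn": [0,0,0],"fingers": 0}
    - {"delta_pos": [0.104,0.009,0.02],"turn": [0,0,0],"fingers": 0}
    - {"delta_pos": [0.104,0.009,0.05],"turn": [0,0,0],"fingers": 0}
    - {"delta_pos": [0.104,0.009,0.076],"turn": [0,0,0],"fingers": 0}
    - {"delta_pos": [0.104,0.009,0.076],"turn": [0,0,0],"fingers": 0}
    - {"delta_pos": [0.104,0.009,0.076],"turn": [0,0,0],"fingers": 0}

```text
clock: 14.38
position: [0.4936, 0.4069, 0.1017]
ee_rot: [0.708, 0.706, 0.001, 0.0]
ft_force: [-0.8, -0.7, 1.1]
grip_width: 0.998
grasp_force: 0.0
```

```bash
python3 go.py .491,.4105,.024,1.57
```

```text
t 14.4 pos [0.4936 0.4069 0.1017] psi 1.568 z [ 0.001  0.    -1.   ] F [-0.8 -0.7  1.1] w 0.998 gf 0.0 j [-0.15  0.62 -0.85  1.54  0.49  1.2  -1.08]
.491,.4105,.024,1.57 d [ 0.0036 -0.0027  0.0777] turn [ 0.001 -0.    -0.002]
```

move_arm:
  plan:
    - {"delta_pos": [0.0035,-0.0025,0.025],"turn": [0,0,0],"fingers": 0}
    - {"delta_pos": [0.0035,-0.0025,0.05],"turn": [0,0,0],"fingers": 0}
    - {"delta_pos": [0.0035,-0.0025,0.07],"turn": [0,0,0],"fingers": 0}
    - {"delta_pos": [0.0035,-0.0025,0.077],"turn": [0,0,0],"fingers": 0}
    - {"delta_pos": [0.0035,-0.0025,0.077],"turn": [0,0,0],"fingers": 0}
    - {"delta_pos": [0.0035,-0.0025,0.077],"turn": [0,0,0],"fingers": 0.75}
    - {"delta_pos": [0.0035,-0.0025,0.077],"turn": [0,0,0],"fingers": 0.75}
    - {"delta_pos": [0.0035,-0.0025,0.077],"turn": [0,0,0],"fingers": 0.75}
    - {"delta_pos": [0.0035,-0.0025,0.077],"turn": [0,0,0],"fingers": 0.75}
    - {"delta_pos": [0.0035,-0.0025,0.077],"turn": [0,0,0],"fingers": 0.75}
    - {"delta_pos": [0.0035,-0.0025,0.077],"turn": [0,0,0],"fingers": 0.75}
  force: 60

```text
clock: 15.75
position: [0.4902, 0.4115, 0.0244]
ee_rot: [0.707, 0.707, 0.0, 0.0]
ft_force: [-2.6, -1.4, 6.8]
grip_width: 0.502
grasp_force: 59.7
```

```bash
python3 go.py .4756,.064,.13,1.57
```

```text
t 15.8 pos [0.4902 0.4115 0.0244] psi 1.57 z [ 0.001  0.001 -1.   ] F [-2.6 -1.4  6.8] w 0.502 gf 59.7 j [-0.19  0.71 -0.8   1.59  0.56  1.08 -1.14]
.4756,.064,.13,1.57 d [-0.3475 -0.0143 -0.1058] turn [ 0.001 -0.001  0.   ]
```

move_arm:
  plan:
    - {"delta_pos": [0,0,-0.03],"turn": [0,0,0],"fingers": 0.75}
    - {"delta_pos": [0,0,-0.07],"turn": [0,0,0],"fingers": 0.75}
    - {"delta_pos": [-0.02,-0.001,-0.105],"turn": [0,0,0],"fingers": 0.75}
    - {"delta_pos": [-0.06,-0.003,-0.105],"turn": [0,0,0],"fingers": 0.75}
    - {"delta_pos": [-0.105,-0.005,-0.105],"turn": [0,0,0],"fingers": 0.75}
    - {"delta_pos": [-0.15,-0.007,-0.105],"turn": [0,0,0],"fingers": 0.75}
    - {"delta_pos": [-0.195,-0.008,-0.105],"turn": [0,0,0],"fingers": 0.75}
    - {"delta_pos": [-0.24,-0.01,-0.105],"turn": [0,0,0],"fingers": 0.75}
    - {"delta_pos": [-0.285,-0.012,-0.105],"turn": [0,0,0],"fingers": 0.75}
    - {"delta_pos": [-0.325,-0.013,-0.105],"turn": [0,0,0],"fingers": 0.75}
    - {"delta_pos": [-0.3475,-0.0143,-0.105],"turn": [0,0,0],"fingers": 0.75}
    - {"delta_pos": [-0.3475,-0.0143,-0.105],"turn": [0,0,0],"fingers": 0.75}

```text
clock: 17.25
position: [0.4751, 0.0614, 0.128]
ee_rot: [0.709, 0.706, -0.001, 0.0]
ft_force: [-0.4, 1.3, -3.9]
grip_width: 0.5
grasp_force: 61.6
```

```bash
python3 go.py .4756,.064,.038,1.57;  python3 - <<'E'
from h import *
c=camera("side");cv2.imwrite("pics/s2.png",cv2.resize(c["color"][90:250,220:420,::-1],(700,560),interpolation=cv2.INTER_CUBIC))
E
```

```text
t 17.2 pos [0.4751 0.0614 0.128 ] psi 1.567 z [-0.001 -0.001 -1.   ] F [-0.4  1.3 -3.9] w 0.5 gf 61.6 j [ 0.61  0.22 -0.91  1.94  0.2   1.08 -0.38]
.4756,.064,.038,1.57 d [0.0028 0.0005 0.09  ] turn [-0.001  0.001 -0.003]
```

View pics/s2.png

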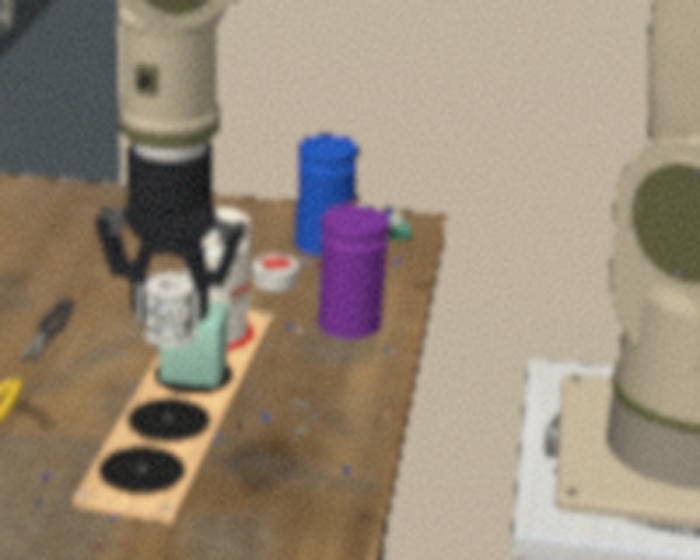

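The spool is held upright at (170,305), above the third mat (168,418), with the jar and mint block in place behind it. Lowering it now.

move_arm:
  plan:
    - {"delta_pos": [0.002,0.0005,0.03],"turn": [0,0,0],"fingers": 0.75}
    - {"delta_pos": [0.002,0.0005,0.06],"turn": [0,0,0],"fingers": 0.75}
    - {"delta_pos": [0.002,0.0005,0.078],"turn": [0,0,0],"fingers": 0.75}
    - {"delta_pos": [0.002,0.0005,0.086],"turn": [0,0,0],"fingers": 0.75}
    - {"delta_pos": [0.002,0.0005,0.089],"turn": [0,0,0],"fingers": 0.75}
    - {"delta_pos": [0.002,0.0005,0.091],"turn": [0,0,0],"fingers": 0.75}
    - {"delta_pos": [0.002,0.0005,0.091],"turn": [0,0,0],"fingers": 0.75}

```text
clock: 18.18
position: [0.4766, 0.0657, 0.0384]
ee_rot: [0.707, 0.707, 0.0, 0.001]
ft_force: [-3.2, -1.0, 3.4]
grip_width: 0.503
grasp_force: 61.9
```

move_arm:
  plan:
    - {"delta_pos": [0,0,0],"turn": [0,0,0],"fingers": 0}
    - {"delta_pos": [0,0,0],"turn": [0,0,0],"fingers": 0}
    - {"delta_pos": [0,0,0],"turn": [0,0,0],"fingers": 0}
    - {"delta_pos": [0,0,-0.01],"turn": [0,0,0],"fingers": 0}
    - {"delta_pos": [0,0,-0.05],"turn": [0,0,0],"fingers": 0}
    - {"delta_pos": [0,0,-0.11],"turn": [0,0,0],"fingers": 0}
    - {"delta_pos": [0,0,-0.17],"turn": [0,0,0],"fingers": 0}
    - {"delta_pos": [0,0,-0.195],"turn": [0,0,0],"fingers": 0}
    - {"delta_pos": [-0.05,0,-0.195],"turn": [0,0,0],"fingers": 0}
    - {"delta_pos": [-0.11,-0.01,-0.195],"turn": [0,0,0],"fingers": 0}
    - {"delta_pos": [-0.17,-0.02,-0.195],"turn": [0,0,0],"fingers": 0}
    - {"delta_pos": [-0.23,-0.03,-0.195],"turn": [0,0,0],"fingers": 0}

```text
clock: 19.68
position: [0.4453, -0.1661, 0.2333]
ee_rot: [0.707, 0.707, 0.0, 0.001]
ft_force: [-0.4, -0.6, 0.9]
grip_width: 1.003
grasp_force: 0.0
```

move_arm:
  plan:
    - {"delta_pos": [-0.05,-0.005,0],"turn": [0,0,0],"fingers": 0}
    - {"delta_pos": [-0.105,-0.013,0],"turn": [0,0,0],"fingers": 0}
    - {"delta_pos": [-0.105,-0.013,0],"turn": [0,0,0],"fingers": 0}
    - {"delta_pos": [-0.105,-0.013,0],"turn": [0,0,0],"fingers": 0}

```text
clock: 20.18
position: [0.433, -0.2686, 0.2327]
ee_rot: [0.707, 0.707, 0.0, 0.0]
ft_force: [0.7, 0.4, 0.4]
grip_width: 1.001
grasp_force: 0.0
```

```bash
python3 - <<'E'
from meas import *
c=camera("top");W=pts(c)
print("spool",blob(c,W,358,292,22,.057,.075))
E
python3 go.py .4315,-.271,.014,1.57
```

```text
spool {'mean': array([0.4765, 0.0657, 0.0657]), 'circ': array([0.4768, 0.0657, 0.0235]), 'rect': ((0.47703418135643005, 0.06579253822565079), (0.045399051159620285, 0.045096199959516525), 73.35508728027344), 'n': 197, 'ext': array([0.454, 0.042, 0.058, 0.498, 0.089, 0.072])}
t 20.2 pos [ 0.4332 -0.2681  0.2328] psi 1.572 z [ 0.001  0.    -1.   ] F [0.2 0.5 0.3] w 1.002 gf 0.0 j [ 1.06  0.13 -0.64  1.75  0.08  1.29  0.4 ]
.4315,-.271,.014,1.57 d [-0.0029 -0.0018  0.2188] turn [ 0.001 -0.     0.002]
```

The spool is standing 2 mm off its mat's centre. Next is the tin.

move_arm:
  plan:
    - {"delta_pos": [-0.002,-0.002,0.05],"turn": [0,0,0],"fingers": 0}
    - {"delta_pos": [-0.002,-0.002,0.1],"turn": [0,0,0],"fingers": 0}
    - {"delta_pos": [-0.002,-0.002,0.14],"turn": [0,0,0],"fingers": 0}
    - {"delta_pos": [-0.002,-0.002,0.17],"turn": [0,0,0],"fingers": 0}
    - {"delta_pos": [-0.002,-0.002,0.18],"turn": [0,0,0],"fingers": 0}
    - {"delta_pos": [-0.002,-0.002,0.18],"turn": [0,0,0],"fingers": 0}

```text
clock: 20.98
position: [0.4312, -0.2708, 0.0528]
ee_rot: [0.707, 0.707, 0.0, 0.0]
ft_force: [0.2, 0.8, 1.0]
grip_width: 1.001
grasp_force: 0.0
```

```bash
python3 go.py .4315,-.271,.014,1.57
```

```text
t 21.0 pos [ 0.4312 -0.2708  0.0528] psi 1.571 z [ 0.  0. -1.] F [0.2 0.8 1. ] w 1.001 gf 0.0 j [ 1.01  0.34 -0.61  1.94  0.24  0.93  0.28]
.4315,-.271,.014,1.57 d [-0.0002  0.0003  0.0388] turn [ 0.    -0.     0.001]
```

move_arm:
  plan:
    - {"delta_pos": [0,0,0.02],"turn": [0,0,0],"fingers": 0}
    - {"delta_pos": [0,0,0.033],"turn": [0,0,0],"fingers": 0}
    - {"delta_pos": [0,0,0.038],"turn": [0,0,0],"fingers": 0}
    - {"delta_pos": [0,0,0.038],"turn": [0,0,0],"fingers": 0}
    - {"delta_pos": [0,0,0.038],"turn": [0,0,0],"fingers": 0.7}
    - {"delta_pos": [0,0,0.038],"turn": [0,0,0],"fingers": 0.7}
    - {"delta_pos": [0,0,0.038],"turn": [0,0,0],"fingers": 0.7}
    - {"delta_pos": [0,0,0.038],"turn": [0,0,0],"fingers": 0.7}
    - {"delta_pos": [0,0,0.038],"turn": [0,0,0],"fingers": 0.7}
    - {"delta_pos": [0,0,0.038],"turn": [0,0,0],"fingers": 0.7}
  force: 30

```text
clock: 22.22
position: [0.431, -0.2717, 0.015]
ee_rot: [0.707, 0.707, -0.0, 0.0]
ft_force: [-1.6, 0.4, 5.6]
grip_width: 0.587
grasp_force: 30.4
```

```bash
python3 go.py .4315,-.271,.25,1.57 .48,.154,.25,1.57
```

```text
t 22.2 pos [ 0.431  -0.2717  0.015 ] psi 1.57 z [ 0.    -0.001 -1.   ] F [-1.6  0.4  5.6] w 0.587 gf 30.4 j [ 0.98  0.4  -0.58  1.96  0.29  0.86  0.25]
.4315,-.271,.25,1.57 d [ 0.0005  0.0006 -0.235 ] turn [ 0.     0.001 -0.   ]
.48,.154,.25,1.57 d [ 0.4255  0.0487 -0.2353] turn [ 0.     0.001 -0.   ]
```

move_arm:
  plan:
    - {"delta_pos": [0,0,-0.03],"turn": [0,0,0],"fingers": 0.7}
    - {"delta_pos": [0,0,-0.08],"turn": [0,0,0],"fingers": 0.7}
    - {"delta_pos": [0,0,-0.13],"turn": [0,0,0],"fingers": 0.7}
    - {"delta_pos": [0,0,-0.18],"turn": [0,0,0],"fingers": 0.7}
    - {"delta_pos": [0.03,0.003,-0.22],"turn": [0,0,0],"fingers": 0.7}
    - {"delta_pos": [0.08,0.009,-0.235],"turn": [0,0,0],"fingers": 0.7}
    - {"delta_pos": [0.13,0.015,-0.235],"turn": [0,0,0],"fingers": 0.7}
    - {"delta_pos": [0.18,0.021,-0.235],"turn": [0,0,0],"fingers": 0.7}
    - {"delta_pos": [0.23,0.026,-0.235],"turn": [0,0,0],"fingers": 0.7}
    - {"delta_pos": [0.28,0.032,-0.235],"turn": [0,0,0],"fingers": 0.7}
    - {"delta_pos": [0.33,0.038,-0.235],"turn": [0,0,0],"fingers": 0.7}
    - {"delta_pos": [0.37,0.042,-0.235],"turn": [0,0,0],"fingers": 0.7}

```text
clock: 23.72
position: [0.4729, 0.1006, 0.2496]
ee_rot: [0.707, 0.707, 0.0, 0.0]
ft_force: [0.6, 0.1, -0.7]
grip_width: 0.585
grasp_force: 31.7
```

move_arm:
  plan:
    - {"delta_pos": [0.04,0.005,0],"turn": [0,0,0],"fingers": 0.7}
    - {"delta_pos": [0.0555,0.0067,0.02],"turn": [0,0,0],"fingers": 0.7}
    - {"delta_pos": [0.0555,0.0067,0.06],"turn": [0,0,0],"fingers": 0.7}
    - {"delta_pos": [0.0555,0.0067,0.1],"turn": [0,0,0],"fingers": 0.7}
    - {"delta_pos": [0.0555,0.0067,0.14],"turn": [0,0,0],"fingers": 0.7}
    - {"delta_pos": [0.0555,0.0067,0.17],"turn": [0,0,0],"fingers": 0.7}
    - {"delta_pos": [0.0555,0.0067,0.18],"turn": [0,0,0],"fingers": 0.7}
    - {"delta_pos": [0.0555,0.0067,0.18],"turn": [0,0,0],"fingers": 0.7}

```text
clock: 24.72
position: [0.4799, 0.1541, 0.0696]
ee_rot: [0.707, 0.707, -0.0, -0.0]
ft_force: [0.3, 0.5, -1.0]
grip_width: 0.58
grasp_force: 31.7
```

```bash
python3 go.py .48,.154,.029,1.57
```

```text
t 24.7 pos [0.4799 0.1541 0.0696] psi 1.57 z [-0.  0. -1.] F [ 0.3  0.5 -1. ] w 0.58 gf 31.7 j [ 0.43  0.41 -0.95  1.92  0.39  1.01 -0.7 ]
.48,.154,.029,1.57 d [-0.0001  0.0001  0.0406] turn [-0. -0. -0.]
```

move_arm:
  plan:
    - {"delta_pos": [0,0,0.02],"turn": [0,0,0],"fingers": 0.7}
    - {"delta_pos": [0,0,0.034],"turn": [0,0,0],"fingers": 0.7}
    - {"delta_pos": [0,0,0.039],"turn": [0,0,0],"fingers": 0.7}
    - {"delta_pos": [0,0,0.041],"turn": [0,0,0],"fingers": 0.7}
    - {"delta_pos": [0,0,0.041],"turn": [0,0,0],"fingers": 0.7}

```text
clock: 25.35
position: [0.4794, 0.1538, 0.029]
ee_rot: [0.707, 0.707, -0.001, 0.0]
ft_force: [-7.3, -3.4, 13.9]
grip_width: 0.585
grasp_force: 33.0
```

Contact. I'll release and retreat sideways towards +y.

move_arm:
  plan:
    - {"delta_pos": [0,0,-0.001],"turn": [0,0,0],"fingers": 0.7}
    - {"delta_pos": [0,0,-0.001],"turn": [0,0,0],"fingers": 0}
    - {"delta_pos": [0,0,-0.001],"turn": [0,0,0],"fingers": 0}
    - {"delta_pos": [0,0,-0.001],"turn": [0,0,0],"fingers": 0}
    - {"delta_pos": [0,0,-0.01],"turn": [0,0,0],"fingers": 0}
    - {"delta_pos": [0,0,-0.05],"turn": [0,0,0],"fingers": 0}
    - {"delta_pos": [0,0,-0.1],"turn": [0,0,0],"fingers": 0}
    - {"delta_pos": [0.04,-0.02,-0.14],"turn": [0,0,0],"fingers": 0}
    - {"delta_pos": [0.1,-0.04,-0.16],"turn": [0,0,0],"fingers": 0}
    - {"delta_pos": [0.15,-0.06,-0.16],"turn": [0,0,0],"fingers": 0}
    - {"delta_pos": [0.2,-0.06,-0.16],"turn": [0,0,0],"fingers": 0}
    - {"delta_pos": [0.2,-0.06,-0.16],"turn": [0,0,0],"fingers": 0}

```text
clock: 26.85
position: [0.4175, 0.3585, 0.189]
ee_rot: [0.705, 0.709, 0.001, -0.001]
ft_force: [-0.2, -0.2, -0.1]
grip_width: 1.0
grasp_force: 0.0
```

```bash
python3 - <<'E'
from meas import *
c=camera("top");W=pts(c)
for n,u,v,r,a,b in[("jar",455,295,30,.13,.15),("mint",405,295,24,.075,.095),("spool",358,292,22,.057,.075),("tin",311,289,22,.025,.045)]:
    d=blob(c,W,u,v,r,a,b);print(n,d and (d["mean"],d["circ"],d["n"]))
cv2.imwrite("pics/t2.png",cv2.resize(c["color"][120:280,80:440,::-1],(792,352),interpolation=cv2.INTER_CUBIC))
E
python3 go.py
```

```text
jar (array([ 0.4683, -0.1176,  0.139 ]), array([ 0.4688, -0.1184,  0.0348]), 557)
mint (array([ 0.4717, -0.0265,  0.0834]), array([ 0.472 , -0.0269,  0.0366]), 400)
spool (array([0.4765, 0.0657, 0.0653]), array([0.477 , 0.0657, 0.0236]), 197)
tin (array([0.4805, 0.154 , 0.036 ]), array([0.4808, 0.1544, 0.0257]), 261)
t 26.9 pos [0.4187 0.3561 0.1886] psi 1.574 z [-0.001  0.001 -1.   ] F [ 0.6 -1.2  0.5] w 0.999 gf 0.0 j [ 0.1   0.39 -1.07  1.69  0.36  1.27 -1.05]
```

View pics/t2.png

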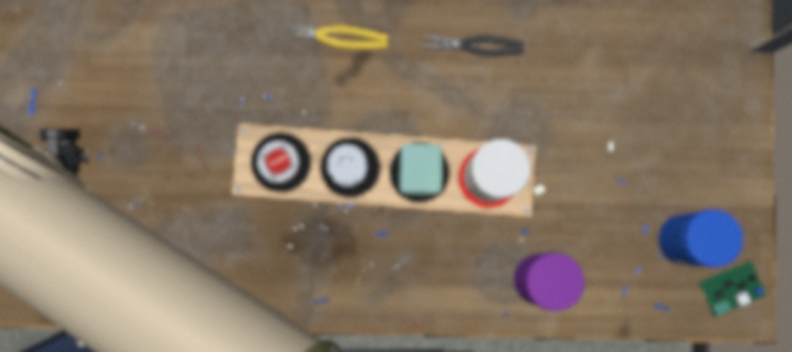

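All four stand centred on their mats: tin (279,161), spool (349,167), mint (421,169) and jar (500,169), each within 3 mm and at the right height. The pliers and wire strippers look undisturbed, and the arm is clear.

```bash
python3 -c "
from workcell import hand_in;print(hand_in())"
```

```text
the job is handed in; nothing more can be done
None
```

The job is handed in: jar, mint block, spool and tin stand in that order from the red mat, each measured within 3 mm of its mat's centre, with the pliers and strippers left alone; no verdict came back.

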